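# Hang the spice caddy on its slotted rack and press it home

## Task

Take the spice caddy by its wooden grip, hook its four claws into the top two rows of slots in the rack's two uprights, then press down on its top rail until the sprung catch snaps over the rail and the caddy sits fully home. Feel your way in rather than force it: never bear on the caddy with more than about 3 kg. Leave the mug, the two spice jars and the salt mill standing where they are.

Things in the scene. Friction and masses are not known exactly. Their poses are not given: they have to be found in the camera images.
- rack: Countertop rack, fixed; this pose is that of its oak foot, 180 (x) x 200 (y) x 16 mm, origin under its centre on the worktop, z up. Two dark slotted steel uprights at y = +-60 mm, 28 mm wide, front face (to -x, to the robot) in the plane x = 50 mm, stand clamped in sockets at a height setting that is not reported: all heights given for uprights, slots and catch may be up to 6.5 mm more or less.
- slots (a point): Point of the rack at (50, 0, 145) mm: on the uprights' front plane, midway between them; axes as the rack's. Each upright has three slots 9 mm wide, 41 mm high, in a wall 4 mm thick, hollow behind; lower edges nominally 0, 50 and 100 mm below this point (all shifted by the unknown setting, within 6.5 mm up or down: feel for them). Uprights end 86 mm above it.
- catch (a joint): Sprung steel catch between the uprights' heads, rad: 0 = sprung forward (at rest, and when locked over the rail), up to 0.45 = pushed back. Its 28 mm wide nose sticks out 7 mm from the uprights' face: flat underside nominally 182.5 mm above the worktop, over it a slope back up to 203 mm. A rail pressed down past it (some 6 to 13 N) moves it to about 0.12, then it snaps forward.
- caddy: Loose white steel spice caddy, 0.17 to 0.3 kg, standing empty on the wooden board. Origin: centre of the tray's underside, z up, claws to +x. Tray x -45..46, y +-75, 36 mm high. Two strips 20 mm wide at y = +-60 stand at the back, back face in the plane x = 50 mm. Home: origin at x = 0 (2 mm play), y = 0, z = 49 (+-6.5, the setting) mm of the rack, leaning forward 0.03.
- claws (a point): On the caddy at (50, 0, 95) mm: back plane, level with the undersides of the upper claws' necks. Claws at y = +-60, 5 mm thick in y; a second pair 50 mm lower. Neck 7 mm high and 6 mm long, then a tip (6 to 11 mm behind this plane) that reaches 25 mm below the neck. Tips pass the slots when the necks are 26 to 33 mm above the slots' lower edges, with 2 mm play to each side.
- grip (a point): Middle of the caddy's wooden grip, a bar 60 mm long (caddy x), 13 mm thick (y) and 26 mm high, at (-15, 0, 93) mm of the caddy; axes as the caddy's. Free space for fingers beside and below it down to the tray's rim at z = 36 mm.
- press_rail (a point): Spot to press: middle of the top of the caddy's top rail (x 20..50, y +-72, 4 mm thick), at (33, 0, 130) mm of the caddy. Home, it is 180 mm (+-6.5, the setting) above the worktop. Coming down in the slots, the rail meets the catch's slope about 17 mm above home; the tips are then behind the wall and the caddy hangs by itself when let go, but its weight does not lock it.
- mug: White mug, 90 mm across, 96 mm high, standing left of the rack; origin at the centre of its underside.
- jar_a: Spice jar, 41 mm across, 105 mm high, on the board behind the caddy; origin under its centre.
- jar_b: The other spice jar, same size.
- mill: Salt mill with black head, 61 mm across, 161 mm high, on the board; origin under its centre.

How it is judged (in metres and radians):
On the way, in this order (a step that is already met when the one before it is completed fails the run):
1. all four claws are through the top two rows of slots: the caddy's back is within 5 mm of the uprights' face, centred within 5 mm, upright (x of caddy in the frame of rack between -0.005 and 0.005 m and y of caddy in the frame of rack between -0.005 and 0.005 m and angle between caddy's own z axis and vertical below 0.08 rad and z of caddy in the frame of rack between 0.041 and 0.095 m), for 0.1 s.
2. the caddy is pressed fully home and the catch has snapped over its rail (x of caddy in the frame of rack between -0.005 and 0.005 m and y of caddy in the frame of rack between -0.005 and 0.005 m and angle between caddy's own z axis and vertical below 0.08 rad and z of caddy in the frame of rack between 0.04 and 0.0572 m and value of joint catch below 0.02 rad), for 0.2 s.
At the end, for the whole second after the job is handed in: The caddy hangs in the top two rows of slots, close against the uprights (x and y within 5 mm of home), upright within 0.08 rad, origin between 40 and 57.2 mm above the worktop, with the catch sprung fully forward over its rail (below 0.02 rad), at rest (all of step 2 and linear speed of caddy below 0.02 m/s); the robot touches nothing.
It fails at once if caddy and rack press on each other with more than 34 N, all their contacts added (at home that is a push of nearly 3 kg from above) (contact force between caddy and rack above 34 N).
It fails at once if the mug is shifted by more than 20 mm or tipped (distance of mug from where it was at the start of the episode above 0.02 m or angle between mug's own z axis and vertical above 0.3 rad).
It fails at once if a spice jar is shifted by more than 20 mm or tipped (distance of jar_a from where it was at the start of the episode above 0.02 m or angle between jar_a's own z axis and vertical above 0.3 rad).
It fails at once if a spice jar is shifted by more than 20 mm or tipped (distance of jar_b from where it was at the start of the episode above 0.02 m or angle between jar_b's own z axis and vertical above 0.3 rad).
It fails at once if the mill is shifted by more than 20 mm or tipped (distance of mill from where it was at the start of the episode above 0.02 m or angle between mill's own z axis and vertical above 0.3 rad).
It also fails if it takes over 61 s, if anything falls off the work surface, if the arm or the gripper's body presses on something with over 40 N, if the wrist force passes 120 N, or if a joint passes its speed limit or range.

## Robot

A 6-joint arm with a two-finger parallel gripper is mounted at the origin on a cart in front of the work surface, level with it; the furniture and walls round the work are solid. World frame = base frame: x ahead of the robot, y to its left, z up, the work surface at z = 0. Lengths are in m, angles in degrees, forces in N, time in s.
With the tool pointing down it reaches from about 0.35 to 0.875 m from the base axis. Payload 4.2 kg.
Tool frame: the origin (TCP) lies on the front face of the gripper's body, between the roots of the fingers; the fingertips stand finger_overhang ahead of it and the grasp point (between the pads) lies 51 mm ahead of it (finger_overhang is the distance from the TCP to the fingertips, in m); z points along the fingers, y is the line along which they close (so a half turn about z gives the same grasp; the last joint's range is limited). The gripper opens to 87 mm and grips with 3 to 60 N. Pads are 19 mm wide; open, the fingers measure 117 mm over their backs; the gripper's body (75 mm by 190 mm) begins 51 mm behind the grasp point.
Start: joints at [-59.209, 22.042, 0.453, 0, -68.411, -14.817], TCP at [0.172, -0.601, 0.292] pointing down, gripper open.
Joint ranges: [-179.83, 179.83], [-69.29, 118.12], [-61.27, 80.66], [-181.25, 117.63], [-171.15, -9.14], [-177.46, 177.46]. Speed limits (degrees/s): [159.86, 159.86, 180, 180, 180, 180].

## Interface

Orientations are given as a 3x3 rotation matrix whose columns are the frame's x, y, z axes.
In Python, from station import sense, capture, camera_model, finish_job, finger_overhang gives the robot as it stands. The module is installed in compiled form; this text tells all that it offers.
- The arm moves only by the tool jog_arm, never from a script. Its argument "rows" is a list that holds one entry, the list of rows, each a list of 4 numbers: the shift along the tool's x, y, z in m, then the turn about the tool's z in rad. A call has 1 to 20 rows; each row shifts and turns the commanded pose from where the row before left it, along the tool's axes as they then stand; what a row does not reach is not made up. A row lasts 1/8 s, in which the tool goes at most 62.5 mm and 10.7 degrees, less where a joint would pass 70% of its speed; a pose out of reach is approached as far as the arm can. A call is refused whole if a number of a shift passes 0.0625 or a number of a turn 0.188, either way. A call with a gripper value outside its range is refused whole. "claw" is the opening, from 0 (shut) to 1 (fully open), set as the call begins (left out, the last holds). The fingers move at their own pace and stop on an object; the grip force is fixed at half the most. Time passes only in rows, so rows that do not move let the fingers close. It gives the time, the measured TCP pose, the force, the opening and the grip force at its end, in the units of the state.
- sense(): the state, without advancing time (a new reading comes with each control period).
- capture(name): name is "side" or "top"; returns the picture (384x512x3 uint8, red, green, blue); there is no depth.
- camera_model(name): a dict with "fovy" (degrees; the focal length in pixels is half the picture's height over the tangent of half this angle, whatever the lens; pixels are square), "cx", "cy" (the principal point, pixels), "eye" and "rotation" of the camera in the world. Camera axes: x right, y down, z forward; pixel columns grow to the right and rows downward; lengths in m; the calibration is good to about 2 mm. A picture is of the moment at which its call begins. camera_model takes no time and is no camera call.
- finish_job(): hands the job in; it is judged then, once.
The state is a dict: "time_s": time; "joints": joint angles; "joint_velocities": joint speeds; "effort": joint torques, N m; "tcp_pos": TCP position; "ee_rot": TCP orientation; "wrist_force": force on the tool from outside, world axes, zero at the start; "moment": the same for the moment, N m; "gripper_width": opening from 0.0 (shut) to 1.0 (fully open); "gripper_force": force on a finger pad.
Only numpy, scipy, OpenCV 4.12 (cv2) and the standard library are available. Lean on these libraries where they do the work, as an engineer would, in place of code of your own. Each camera call takes 0.05 s, during which the arm holds its last target. There are 200 camera calls.

## Working session

There is one attempt and no reset: what is moved stays moved. The work goes in short steps, Python scripts to look and compute and a tool call to move; the robot and the scene stay as the last step left them, time stands still between calls to the robot, and variables do not carry over. Pictures are saved under pics/ and viewed, at most 10 in all, crops included, and the job is handed in when it is done.

Besides the shell and the picture viewer there is one more tool, called after "Emit:" by a JSON object that holds its "api" and its "payload". jog_arm: Moves the arm, as the interface text tells. Its arguments: {"type":"object","properties":{"rows":{"type":"array"},"claw":{"type":"number"}},"required":["rows"]}

```bash
mkdir -p pics
python3 - <<'E'
from station import *
import cv2
for n in("side","top"):
    cv2.imwrite(f"pics/{n}0.png",cv2.resize(capture(n)[:,:,::-1],(800,600),interpolation=cv2.INTER_CUBIC)); print(n,camera_model(n))
s=sense();print(s,finger_overhang)
E
```

```text
side {'fovy': 46.50507954725724, 'cx': 258.90324988544495, 'cy': 194.37890393088725, 'eye': array([-0.24115475,  0.20322636,  1.40282878]), 'rotation': array([[-0.26590025, -0.79357273,  0.5473019 ],
       [-0.96399669,  0.22049609, -0.14863329],
       [-0.0027266 , -0.56711885, -0.82363146]])}
top {'fovy': 55.372409184475764, 'cx': 260.29204673867594, 'cy': 193.24786652655933, 'eye': array([0.45030105, 0.00454137, 1.41590193]), 'rotation': array([[-0.00789745, -0.99179915,  0.12756204],
       [-0.99964795,  0.00459908, -0.02613085],
       [ 0.02532988, -0.1277235 , -0.99148631]])}
{'time_s': 0.1, 'joints': array([-5.92086732e+01,  2.20852053e+01,  3.89106522e-01, -2.63182810e-02,
       -6.84108770e+01, -1.48176066e+01]), 'joint_velocities': array([-0.04773034, -0.05554836,  0.26349914,  0.20171357, -0.03713948,
       -0.01972629]), 'effort': array([-3.11888707e-04, -3.91690600e+01,  1.87934428e+01,  4.23195049e+00,
        1.34468410e-02, -7.90984404e-05]), 'tcp_pos': array([ 0.17192794, -0.60047603,  0.29128862]), 'ee_rot': array([[-9.61434610e-01, -2.75032987e-01, -5.88853902e-04],
       [-2.75033609e-01,  9.61432885e-01,  1.82250509e-03],
       [ 6.48944872e-05,  1.91417409e-03, -9.99998166e-01]]), 'wrist_force': array([-0.44887222,  0.37514482, -0.4376793 ]), 'moment': array([ 0.02380899, -0.05971036, -0.00939438]), 'gripper_force': 0.0, 'gripper_width': 1.0016738775073397} 0.0697
```

View pics/side0.png

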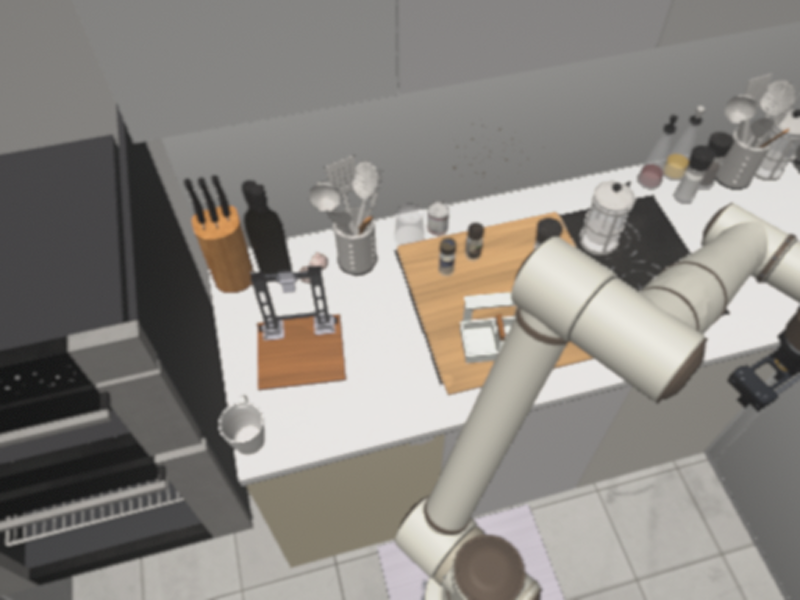

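View pics/top0.png

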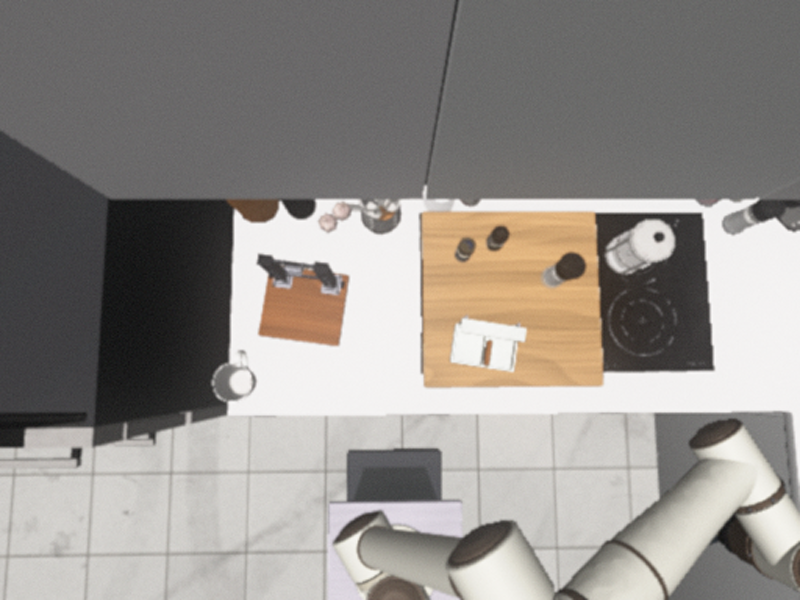

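The overview shows the rack foot (side ~(300,352), top ~(305,308)) and the caddy (side ~(490,335), top ~(487,345)). I'll zoom in on both.

```bash
cat > h.py <<'E'
import numpy as np, cv2
from station import *
from scipy.optimize import least_squares
def avg(n,k=4): return np.mean([capture(n).astype(float) for _ in range(k)],0).astype(np.uint8)[:,:,::-1]
def crop(im,u,v,w,h,W,H,step=10):
    M=np.array([[W/w,0,-u*W/w+.5*W/w-.5],[0,H/h,-v*H/h+.5*H/h-.5]])
    o=cv2.warpAffine(im,M,(W,H),flags=cv2.INTER_CUBIC)
    for a in range(int(np.ceil(u/step)*step),int(u+w),step):
        x=int((a-u+.5)*W/w); cv2.line(o,(x,0),(x,5),(0,0,255),1); cv2.putText(o,str(a),(x+2,12),0,.35,(0,0,255))
    for a in range(int(np.ceil(v/step)*step),int(v+h),step):
        y=int((a-v+.5)*H/h); cv2.line(o,(0,y),(5,y),(0,0,255),1); cv2.putText(o,str(a),(2,y-2),0,.35,(0,0,255))
    return o
C={n:camera_model(n) for n in("side","top")}
def proj(n,P):
    c=C[n];f=192/np.tan(np.radians(c['fovy'])/2)
    q=(np.atleast_2d(P)-c['eye'])@c['rotation']
    return q[:,:2]/q[:,2:]*f+[c['cx'],c['cy']]
def ray(n,uv):
    c=C[n];f=192/np.tan(np.radians(c['fovy'])/2)
    return c['eye'],c['rotation']@np.array([(uv[0]-c['cx'])/f,(uv[1]-c['cy'])/f,1])
def atz(n,uv,z):
    e,d=ray(n,uv); return e+d*(z-e[2])/d[2]
def Rz(t): return np.array([[np.cos(t),-np.sin(t),0],[np.sin(t),np.cos(t),0],[0,0,1]])
E
python3 - <<'E'
from h import *
t,s=avg("top"),avg("side")
np.savez("pics/a.npz",t=t,s=s)
o=np.vstack([np.hstack([crop(t,160,160,72,54,400,300),crop(t,280,193,72,54,400,300)]),
 np.hstack([crop(s,155,165,100,75,400,300),crop(s,285,180,72,54,400,300)])])
cv2.imwrite("pics/z0.png",o)
E
```

```text
(no output)
```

View pics/z0.png

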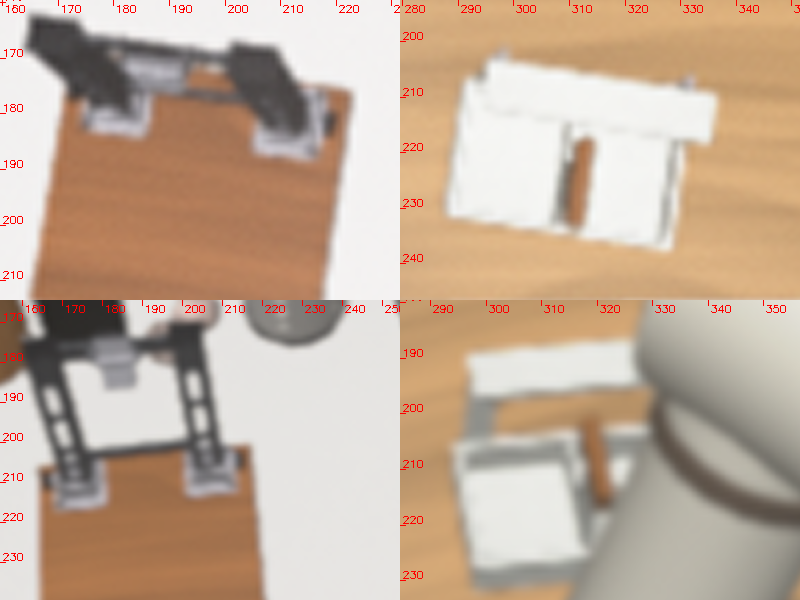

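Top view: foot right-back corner ~(223,176), front corners ~(218,221) and (166,214). Caddy rail runs from (295,204) to (337,210), and the tray front from (288,231) to (328,237). Next I'll fit the poses by edge alignment.

```bash
cat >> h.py <<'E'
def fit(im,segs,p0,xyz,R=4,prior=None,it=6,verb=True):
    """segs: (cam,A,B) in body; xyz(p,X)->world; gradient edge refinement"""
    g={n:cv2.GaussianBlur(im[n],(0,0),.7).astype(np.float32) for n in im}
    p=np.array(p0,float)
    for k in range(it):
        r=R if k<3 else max(2,R/2); obs=[]
        for j,(n,A,B) in enumerate(segs):
            X=np.array(A)+np.linspace(.06,.94,24)[:,None]*(np.array(B)-A); q=proj(n,xyz(p,X))
            d=q[-1]-q[0]; d/=np.hypot(*d); nn=np.array([-d[1],d[0]])
            t=np.arange(-r-.5,r+.51,.1); S=q[:,None]+t[None,:,None]*nn
            v=cv2.remap(g[n],S[...,0].astype(np.float32),S[...,1].astype(np.float32),cv2.INTER_CUBIC)
            m=np.linalg.norm((v[:,10:]-v[:,:-10]),axis=2); tt=t[5:-5]
            i=m.argmax(1)
            for a in range(24):
                w=np.where(abs(tt-tt[i[a]])<.8,m[a],0)
                if m[a,i[a]]>15: obs.append((j,n,X[a],q[a]+nn*(w@tt/w.sum()),nn))
        def res(p): 
            e=[(proj(n,xyz(p,x))[0]-u)@nn for _,n,x,u,nn in obs]
            return np.r_[e,[] if prior is None else (p-prior[0])/prior[1]]
        s=least_squares(res,p,loss="soft_l1",f_scale=.3); p=s.x
    e=res(p)
    if verb:
        for j in range(len(segs)):
            ej=[x for x,o in zip(e,obs) if o[0]==j]; print(j,segs[j][0],len(ej),np.round([np.median(ej),np.std(ej)],2) if ej else'')
    return p
def pose(p,X): return X@Rz(p[3]).T+p[:3]
E
cat > f.py <<'E'
from h import *
d=np.load("pics/a.npz"); im=dict(top=d['t'],side=d['s'])
for z,uv in((0,(217.6,220.8)),(0,(165.8,213.8)),(0,(222.9,175.7))): print("foot",atz("top",uv,z))
a=[atz("top",(u,v),.15) for u,v in((295,204),(337,210))]; print("rail",a)
S=[("top",(-.09,-.1,0),(-.09,.1,0)),("top",(-.09,-.1,0),(.09,-.1,0)),("top",(-.09,.1,.016),(.06,.1,.016)),
 ("side",(-.09,-.1,0),(-.09,.1,0)),("side",(-.09,-.1,0),(.06,-.1,0)),("side",(-.09,.1,.016),(.04,.1,.016))]
fr=[atz("top",uv,0) for uv in((217.6,220.8),(165.8,213.8))]; dv=fr[1]-fr[0]; yaw=np.arctan2(-dv[0],dv[1])
c0=(fr[0]+fr[1])/2+Rz(yaw)@[.09,0,0]
p=fit(im,S,[*c0[:2],0,yaw],pose,prior=(np.array([0,0,0,0]),np.array([9,9,.0005,9])))
print("rack",p)
dv=a[0]-a[1]; yaw=np.arctan2(-dv[0],dv[1]); c0=(a[0]+a[1])/2-Rz(yaw)@[.05,0,0]; print(yaw)
S=[("top",(.02,-.072,.13),(.02,.072,.13)),("top",(.05,-.05,.13),(.05,.05,.13)),("top",(.02,-.072,.13),(.05,-.072,.13)),
 ("side",(.05,.072,.13),(.05,-.03,.13)),("side",(.02,.072,.126),(.02,-.03,.126)),("top",(-.045,-.07,0),(-.045,.07,0))]
p=fit(im,S,[*c0[:2],.02,yaw],pose,R=3,prior=(np.array([0,0,.018,0]),np.array([9,9,.01,9])))
print("caddy",p,"grip",pose(p,np.array([-.015,0,.093])))
E
python3 f.py
```

```text
foot [0.52617634 0.13264871 0.        ]
foot [0.55438973 0.33170833 0.        ]
foot [0.70244079 0.11317436 0.        ]
rail [array([ 0.57483388, -0.14950009,  0.15      ]), array([ 0.55302691, -0.29594595,  0.15      ])]
0 top 24 [0.01 0.1 ]
1 top 24 [0.78 0.1 ]
2 top 24 [-0.1  0.1]
3 side 24 [-0.   0.1]
4 side 24 [0.11 0.1 ]
5 side 24 [-0.7   0.09]
rack [ 6.27518894e-01  2.20545050e-01 -5.88055070e-05 -1.36902703e-01]
-0.14782189287877706
0 top 8 [0.21 0.78]
1 top 24 [-0.16  0.08]
2 top 24 [-0.01  0.13]
3 side 24 [-0.08  0.12]
4 side 24 [0.   0.19]
5 top 24 [0.18 0.59]
caddy [ 0.51667451 -0.21539608  0.02051757 -0.16490272] grip [ 0.50187799 -0.21293373  0.11351757]
```

Emit:
{"api": "jog_arm", "payload": {"rows": [[[0, 0, 0, 0.147], [0, 0, 0, 0.147], [0, 0, 0, 0.147], [-0.01, 0.016, 0, 0], [-0.022, 0.0365, 0, 0], [-0.022, 0.0365, 0, 0], [-0.022, 0.0365, 0, 0], [-0.022, 0.0365, 0, 0], [-0.022, 0.0365, 0, 0], [-0.022, 0.0365, 0, 0], [-0.022, 0.0365, 0, 0], [-0.022, 0.0365, 0, 0], [-0.022, 0.0365, 0, 0], [-0.022, 0.0365, 0, 0], [-0.022, 0.0365, 0, 0], [-0.01, 0.016, 0, 0], [0, 0, 0, 0]]], "claw": 1}}

```text
time_s: 2.62
tcp_pos: [0.501, -0.2142, 0.2922]
ee_rot: [[-0.987, 0.158, -0.0], [0.158, 0.987, 0.0], [0.0, 0.0, -1.0]]
wrist_force: [-0.3, 0.1, -0.1]
gripper_width: 1.001
gripper_force: 0.0
```

Emit:
{"api": "jog_arm", "payload": {"rows": [[[0, 0.001, 0.015, 0.006], [0, 0, 0.02, 0], [0, 0, 0.02, 0], [0, 0, 0.02, 0], [0, 0, 0.02, 0], [0, 0, 0.017, 0], [0, 0, 0.01, 0], [0, 0, 0.005, 0], [0, 0, 0, 0]]]}}

```text
time_s: 3.75
tcp_pos: [0.5006, -0.2146, 0.1652]
ee_rot: [[-0.986, 0.168, -0.0], [0.168, 0.986, -0.0], [0.0, -0.0, -1.0]]
wrist_force: [-0.7, -0.6, -0.7]
gripper_width: 1.003
gripper_force: 0.0
```

Run:
```python
from h import *
t,s=avg("top",2),avg("side",2)
cv2.imwrite("pics/g0.png",np.hstack([crop(t,270,180,85,85*1.2,400,480),crop(s,270,160,85,85*1.2,400,480)]))
```

```text
(no output)
```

View pics/g0.png

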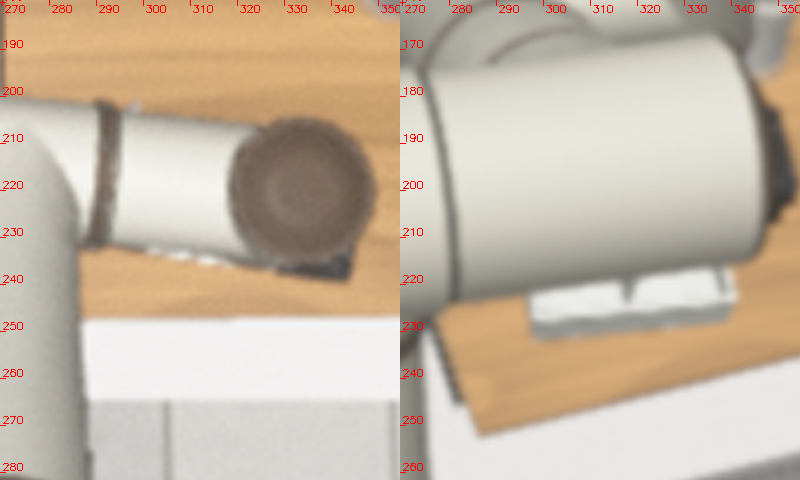

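The arm hides the caddy from above; only its tray front shows, at side (300–335,225). Everything is where expected, so I'll close the fingers.

Emit:
{"api": "jog_arm", "payload": {"rows": [[[0, 0, 0, 0], [0, 0, 0, 0], [0, 0, 0, 0], [0, 0, 0, 0], [0, 0, 0, 0], [0, 0, 0, 0]]], "claw": 0}}

```text
time_s: 4.7
tcp_pos: [0.5008, -0.2144, 0.1652]
ee_rot: [[-0.986, 0.167, 0.0], [0.167, 0.986, -0.0], [-0.0, -0.0, -1.0]]
wrist_force: [-0.1, 0.2, -0.0]
gripper_width: 0.402
gripper_force: 0.0
```

Emit:
{"api": "jog_arm", "payload": {"rows": [[[0, 0, 0, 0], [0, 0, 0, 0], [0, 0, -0.005, 0], [0, 0, -0.01, 0], [0, 0, -0.01, 0], [0, 0, -0.015, 0], [0, 0, -0.015, 0], [0, 0, -0.015, 0], [0, 0, -0.01, 0], [0, 0, 0, 0], [0, 0, 0, 0]]]}}

```text
time_s: 6.08
tcp_pos: [0.5004, -0.2142, 0.2447]
ee_rot: [[-0.986, 0.168, -0.001], [0.168, 0.986, 0.0], [0.001, 0.0, -1.0]]
wrist_force: [-0.5, -0.5, -1.6]
gripper_width: 0.147
gripper_force: 30.0
```

Grip is holding: width 12.8 mm, about 0.2 kg. Next I'll estimate the height setting and lateral rack position from the uprights in the saved images.

```bash
cat > r.py <<'E'
from h import *
d=np.load("pics/a.npz"); im=dict(top=d['t'],side=d['s'])
base=[("side",(-.09,-.1,0),(-.09,.1,0)),("side",(-.09,-.1,.016),(.06,-.1,.016)),("side",(-.09,.1,.016),(.04,.1,.016))]
base2=[("top",(-.09,-.1,0),(-.09,.1,0)),("top",(-.09,-.1,0),(.09,-.1,0)),("top",(-.09,.1,.016),(.06,.1,.016))]
pr=(np.array([0,0,0,0]),np.array([9,9,.0003,9])); p0=[.6275,.2205,0,-.137]
ps=fit(im,base,p0,pose,prior=pr); pt=fit(im,base2,p0,pose,prior=pr); print("side",ps,"top",pt)
g=im['side'].mean(2).astype(np.float32)
for y in(.06,-.06):
    z=np.arange(.02,.26,.001); q=proj("side",pose(ps,np.c_[0*z+.05,0*z+y,z])).astype(np.float32)
    v=cv2.remap(g,q[:,:1],q[:,1:],cv2.INTER_CUBIC)[:,0]; dv=np.gradient(cv2.GaussianBlur(v[:,None],(0,0),2)[:,0])
    k=[i for i in range(2,len(z)-2) if abs(dv[i])>1.2 and abs(dv[i])==abs(dv[i-2:i+3]).max()]
    print(y,[(int(round(z[i]*1000)),round(float(dv[i]),1)) for i in k])
    for zz in(.120,.165,.215):  # lateral profile
        w=np.arange(-.03,.03,.001); q=proj("side",pose(ps,np.c_[0*w+.05,w+y,0*w+zz])).astype(np.float32)
        v=cv2.remap(g,q[:,:1],q[:,1:],cv2.INTER_CUBIC)[:,0]; print(zz,v[::2].astype(int))
E
python3 r.py
```

```text
0 side 24 [0.01 0.09]
1 side 24 [0.42 0.1 ]
2 side 24 [-0.39  0.07]
0 top 24 [-0.   0.1]
1 top 24 [0.45 0.11]
2 top 24 [-0.42  0.11]
side [ 6.27216958e-01  2.19159718e-01 -2.08262093e-05 -1.38978160e-01] top [ 6.27622530e-01  2.21725619e-01 -1.99011740e-05 -1.36066697e-01]
0.06 [(23, 1.5), (32, -3.3), (43, 2.1), (54, -2.4), (67, 3.5), (79, -3.8), (92, 7.6), (129, -8.4), (142, 7.1), (179, -8.8), (249, 11.5)]
0.12 [227 227 227 227 227 216 198 162 127  90  76  87 123 156 192 207 209 189
 158 123 104 113 146 180 209 221 227 226 227 226]
0.165 [227 227 227 226 227 216 199 163 126  89  73  84 115 151 185 203 205 184
 154 116  96 105 138 173 205 222 226 227 227 227]
0.215 [126 126 127 127 124 119 105  90  72  62  59  60  61  62  62  62  61  61
  59  59  62  69  77  85  89  88  86  83  82  82]
-0.06 [(32, -1.4), (52, -1.2), (66, 3.4), (78, -4.4), (93, 8.0), (128, -7.8), (142, 7.7), (180, -9.0), (251, 9.7)]
0.12 [227 227 228 228 228 228 217 202 167 132 102 102 126 164 188 203 199 181
 150 117 104 116 149 183 209 224 227 227 227 227]
0.165 [226 227 227 228 227 226 216 194 164 124  97  96 122 158 194 213 215 199
 164 128 109 120 155 193 217 226 227 227 226 226]
0.215 [226 226 227 227 228 227 222 204 172 134  95  74  63  63  64  64  64  63
  63  64  68  73  81  88  92  95  94  92  91  91]
```

Emit:
{"api": "jog_arm", "payload": {"rows": [[[0, 0, 0, -0.031], [0, 0.01, 0, 0], [-0.001, 0.02, 0, 0], [-0.001, 0.03, 0, 0], [-0.001, 0.036, 0, 0], [-0.001, 0.036, 0, 0], [-0.001, 0.036, 0, 0], [-0.002, 0.036, 0, 0], [-0.001, 0.036, 0, 0], [-0.001, 0.036, 0, 0], [-0.002, 0.036, 0, 0], [-0.001, 0.036, 0.004, 0], [-0.001, 0.036, 0.006, 0], [-0.001, 0.03, 0.006, 0], [-0.0015, 0.02, 0.005, 0], [0, 0.01, 0.005, 0], [0, 0.004, 0, 0], [0, 0, 0, 0], [0, 0, 0, 0]]]}}

```text
time_s: 8.45
tcp_pos: [0.5774, 0.2266, 0.2197]
ee_rot: [[-0.99, 0.138, 0.0], [0.138, 0.99, 0.0], [-0.0, 0.0, -1.0]]
wrist_force: [-0.2, 0.2, -2.2]
gripper_width: 0.146
gripper_force: 30.0
```

Run:
```python
from h import *
s=sense();print(s['tcp_pos'],s['ee_rot'],s['wrist_force'])
t,s=avg("top",3),avg("side",3); np.savez("pics/b.npz",t=t,s=s)
cv2.imwrite("pics/b0.png",np.hstack([crop(t,150,155,90,90*1.2,400,480),crop(s,140,150,120,144,400,480)]))
```

```text
[0.57741048 0.22658993 0.2196685 ] [[-9.90481217e-01  1.37647575e-01  3.23033176e-04]
 [ 1.37647634e-01  9.90481247e-01  1.67117817e-04]
 [-2.96954941e-04  2.09991811e-04 -9.99999934e-01]] [-0.18515614  0.24562696 -2.20770543]
```

View pics/b0.png

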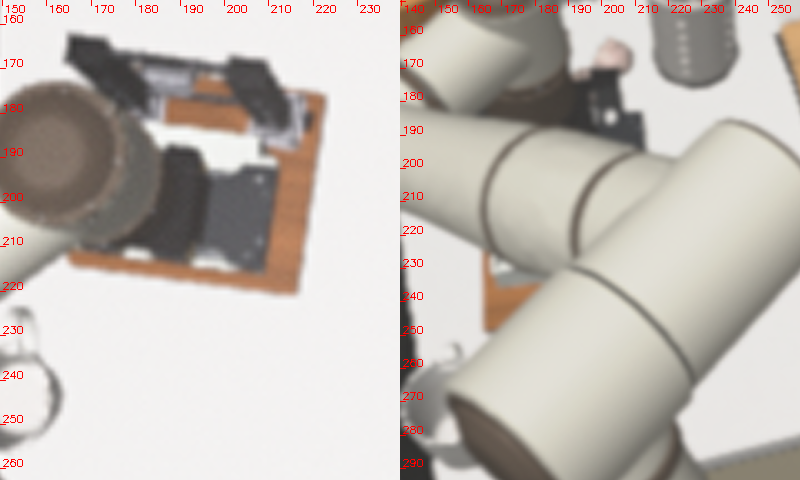

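Run:
```python
from h import *
d=np.load("pics/b.npz"); im=dict(top=d['t'],side=d['s'])
# caddy expected from TCP
R=Rz(-np.arctan2(.13765,.99048)); tcp=np.array([.57741,.22659,.21967]); 
f=lambda p,X: (X+[.0158,0,-.1447])@R.T+tcp+np.r_[(R@np.r_[p[:2],0])]
g=im['top'].mean(2).astype(np.float32); b=im['top'][:,:,0].astype(np.float32)
def prof(P,ax):
    w=np.arange(-.012,.0125,.001); X=np.array(P)+w[:,None]*np.array(ax); q=proj("top",f([0,0],X)).astype(np.float32)
    return q[len(w)//2],cv2.remap(b,q[:,:1],q[:,1:],cv2.INTER_CUBIC)[:,0].astype(int)
for x in(.024,.030,.036,.042,.047): print("right edge x",x,*prof((x,-.072,.13),(0,1,0)))
for y in(-.01,0,-.02,-.03,-.04,-.05): print("back edge y",y,*prof((.05,y,.13),(1,0,0)))
```

```text
right edge x 0.024 [207.02995 193.24716] [ 88  89  90  91  92  94  97  98 100 100  97  95  92  91  90  90  90  90
  91  95  98 104 116 131 147]
right edge x 0.03 [207.29808 191.47466] [165 169 169 168 172 172 172 171 175 177 178 182 184 186 188 192 193 192
 190 193 196 202 213 221 228]
right edge x 0.036 [207.56586 189.7044 ] [169 181 186 187 189 186 182 181 184 184 189 200 212 223 235 242 242 242
 243 242 241 240 240 239 239]
right edge x 0.042 [207.8333  187.93643] [112 110 108 109 110 110 107 104 107 116 125 143 167 192 213 233 241 241
 240 241 240 240 239 239 239]
right edge x 0.047 [208.0559  186.46486] [192 193 193 194 192 188 180 167 157 152 153 159 171 190 207 224 237 242
 241 242 243 241 240 239 238]
back edge y -0.01 [189.72961 183.12471] [197 214 230 242 244 243 244 247 248 241 229 214 195 167 140 119  96  85
  83  82  80  82  84  84  83]
back edge y 0 [186.75078 182.72807] [238 242 245 245 244 244 245 243 238 232 223 207 186 166 147 129 122 117
 113 110 107 107 104 103 100]
back edge y -0.02 [192.70805 183.5213 ] [198 222 231 236 242 245 244 243 243 243 235 219 202 180 154 130 114  99
  86  82  81  80  81  83  85]
back edge y -0.03 [195.68608 183.91782] [241 242 243 243 243 242 244 246 242 233 222 208 181 157 135 111  95  89
  87  84  83  83  84  84  84]
back edge y -0.04 [198.6637 184.3143] [240 240 240 240 241 241 241 242 245 244 233 218 202 178 149 128 107  90
  84  83  81  80  81  82  83]
back edge y -0.05 [201.6409  184.71072] [240 240 241 241 241 241 243 242 238 234 229 213 194 173 152 128 110  99
  88  83  84  87  86  86  87]
```

Emit:
{"api": "jog_arm", "payload": {"rows": [[[0, 0.001, 0.0005, 0], [-0.005, 0, 0, 0], [-0.007, 0, 0, 0], [-0.005, 0, 0, 0], [-0.003, 0, 0, 0], [0, 0, 0, 0]]]}}

```text
time_s: 9.5
tcp_pos: [0.5975, 0.2255, 0.2186]
ee_rot: [[-0.991, 0.137, -0.0], [0.137, 0.991, -0.0], [0.0, -0.0, -1.0]]
wrist_force: [0.5, 0.0, -2.3]
gripper_width: 0.147
gripper_force: 30.0
```

Emit:
{"api": "jog_arm", "payload": {"rows": [[[-0.001, 0, 0, 0], [-0.001, 0, 0, 0], [-0.001, 0, 0, 0], [0, 0, 0, 0]]]}}

```text
time_s: 10.0
tcp_pos: [0.6003, 0.2252, 0.2188]
ee_rot: [[-0.991, 0.137, 0.0], [0.137, 0.991, 0.0], [-0.0, 0.0, -1.0]]
wrist_force: [-0.2, 0.8, -2.0]
gripper_width: 0.143
gripper_force: 30.0
```

Emit:
{"api": "jog_arm", "payload": {"rows": [[[-0.001, 0, 0, 0], [-0.001, 0, 0, 0], [0, 0, 0, 0]]]}}

```text
time_s: 10.38
tcp_pos: [0.6024, 0.2249, 0.2188]
ee_rot: [[-0.991, 0.137, 0.0], [0.137, 0.991, 0.0], [-0.0, 0.0, -1.0]]
wrist_force: [-0.1, -0.2, -2.0]
gripper_width: 0.147
gripper_force: 30.0
```

Emit:
{"api": "jog_arm", "payload": {"rows": [[[-0.001, 0, 0, 0], [-0.001, 0, 0, 0], [0, 0, 0, 0]]]}}

```text
time_s: 10.75
tcp_pos: [0.6043, 0.2246, 0.2187]
ee_rot: [[-0.991, 0.137, 0.0], [0.137, 0.991, 0.0], [-0.0, 0.0, -1.0]]
wrist_force: [-0.2, -0.4, -2.4]
gripper_width: 0.147
gripper_force: 30.0
```

Emit:
{"api": "jog_arm", "payload": {"rows": [[[-0.001, 0, 0, 0], [-0.001, 0, 0, 0], [0, 0, 0, 0]]]}}

```text
time_s: 11.12
tcp_pos: [0.6063, 0.2243, 0.2187]
ee_rot: [[-0.991, 0.137, -0.0], [0.137, 0.991, -0.0], [0.0, -0.0, -1.0]]
wrist_force: [0.3, -0.4, -0.9]
gripper_width: 0.144
gripper_force: 30.0
```

Emit:
{"api": "jog_arm", "payload": {"rows": [[[-0.001, 0, 0, 0], [-0.001, 0, 0, 0], [0, 0, 0, 0]]]}}

```text
time_s: 11.5
tcp_pos: [0.6083, 0.2241, 0.2187]
ee_rot: [[-0.991, 0.137, 0.0], [0.137, 0.991, 0.0], [-0.0, 0.0, -1.0]]
wrist_force: [-0.8, 1.0, -2.6]
gripper_width: 0.146
gripper_force: 30.0
```

Emit:
{"api": "jog_arm", "payload": {"rows": [[[-0.001, 0, 0, 0], [0, 0, 0, 0]]]}}

```text
time_s: 11.75
tcp_pos: [0.6093, 0.2239, 0.2187]
ee_rot: [[-0.991, 0.137, 0.0], [0.137, 0.991, 0.0], [-0.0, 0.0, -1.0]]
wrist_force: [0.2, 0.6, -1.3]
gripper_width: 0.145
gripper_force: 30.0
```

Emit:
{"api": "jog_arm", "payload": {"rows": [[[-0.001, 0, 0, 0], [0, 0, 0, 0]]]}}

```text
time_s: 12.0
tcp_pos: [0.6102, 0.2238, 0.2187]
ee_rot: [[-0.991, 0.137, -0.0], [0.137, 0.991, -0.0], [0.0, -0.0, -1.0]]
wrist_force: [-1.2, 0.5, -1.1]
gripper_width: 0.148
gripper_force: 30.0
```

Emit:
{"api": "jog_arm", "payload": {"rows": [[[-0.001, 0, 0, 0], [0, 0, 0, 0]]]}}

```text
time_s: 12.25
tcp_pos: [0.6107, 0.2237, 0.2185]
ee_rot: [[-0.991, 0.137, -0.001], [0.137, 0.991, -0.0], [0.001, -0.0, -1.0]]
wrist_force: [-3.4, 0.8, -1.7]
gripper_width: 0.145
gripper_force: 30.0
```

Emit:
{"api": "jog_arm", "payload": {"rows": [[[-0.001, 0, 0, 0], [0, 0, 0, 0]]]}}

```text
time_s: 12.5
tcp_pos: [0.611, 0.2238, 0.2185]
ee_rot: [[-0.991, 0.137, -0.003], [0.137, 0.991, -0.0], [0.003, -0.0, -1.0]]
wrist_force: [-6.3, 2.0, -0.1]
gripper_width: 0.145
gripper_force: 30.0
```

Emit:
{"api": "jog_arm", "payload": {"rows": [[[0.001, 0, 0, 0], [0.0005, 0, 0, 0], [0, 0, 0.002, 0], [0, 0, 0.002, 0], [0, 0, 0, 0]]]}}

```text
time_s: 13.12
tcp_pos: [0.6107, 0.2236, 0.2145]
ee_rot: [[-0.991, 0.137, -0.0], [0.137, 0.991, -0.0], [0.0, -0.0, -1.0]]
wrist_force: [-0.8, -0.3, -2.5]
gripper_width: 0.147
gripper_force: 30.0
```

Emit:
{"api": "jog_arm", "payload": {"rows": [[[0, 0, 0.0015, 0], [0, 0, 0.0015, 0], [0, 0, 0, 0]]]}}

```text
time_s: 13.5
tcp_pos: [0.6105, 0.2237, 0.2118]
ee_rot: [[-0.991, 0.137, -0.0], [0.137, 0.991, -0.0], [0.0, -0.0, -1.0]]
wrist_force: [-4.8, 0.5, 0.7]
gripper_width: 0.15
gripper_force: 30.0
```

Emit:
{"api": "jog_arm", "payload": {"rows": [[[0, 0, 0.001, 0], [0, 0, 0.001, 0], [0, 0, 0, 0]]]}}

```text
time_s: 13.88
tcp_pos: [0.6102, 0.2238, 0.2102]
ee_rot: [[-0.991, 0.137, -0.001], [0.137, 0.991, -0.0], [0.001, -0.0, -1.0]]
wrist_force: [-6.3, 0.4, 2.5]
gripper_width: 0.145
gripper_force: 30.0
```

Emit:
{"api": "jog_arm", "payload": {"rows": [[[0.001, 0, 0, 0], [0.001, 0, 0, 0], [0, 0, 0, 0]]]}}

```text
time_s: 14.25
tcp_pos: [0.6093, 0.2242, 0.2097]
ee_rot: [[-0.991, 0.136, 0.002], [0.136, 0.991, 0.001], [-0.001, 0.001, -1.0]]
wrist_force: [-0.7, -0.6, -1.5]
gripper_width: 0.145
gripper_force: 30.0
```

Emit:
{"api": "jog_arm", "payload": {"rows": [[[0.001, 0, 0, 0], [0, 0, 0, 0]]]}}

```text
time_s: 14.5
tcp_pos: [0.6087, 0.2244, 0.2099]
ee_rot: [[-0.991, 0.137, 0.002], [0.137, 0.991, 0.001], [-0.002, 0.001, -1.0]]
wrist_force: [3.7, -0.0, -2.5]
gripper_width: 0.145
gripper_force: 30.0
```

Resistance builds after about 2 mm of pull-back, so the claws are hooked. I'll centre the play and let go gently.

Emit:
{"api": "jog_arm", "payload": {"rows": [[[-0.001, 0, 0, 0], [0, 0, 0.0005, 0], [0, 0, 0, 0]]]}}

```text
time_s: 14.88
tcp_pos: [0.6089, 0.224, 0.2094]
ee_rot: [[-0.991, 0.137, 0.001], [0.137, 0.991, 0.0], [-0.001, 0.0, -1.0]]
wrist_force: [2.0, -0.2, -0.8]
gripper_width: 0.14
gripper_force: 30.0
```

Emit:
{"api": "jog_arm", "payload": {"rows": [[[0, 0, 0, 0], [0, 0, 0, 0], [0, 0, 0, 0], [0, 0, 0, 0]]], "claw": 0.6}}

```text
time_s: 15.38
tcp_pos: [0.6086, 0.224, 0.2094]
ee_rot: [[-0.991, 0.137, -0.0], [0.137, 0.991, -0.0], [0.0, -0.0, -1.0]]
wrist_force: [-0.6, -0.3, 0.7]
gripper_width: 0.513
gripper_force: 0.0
```

Emit:
{"api": "jog_arm", "payload": {"rows": [[[0, 0, -0.01, 0], [0, 0, -0.02, 0], [0, 0, -0.03, 0], [0, 0, -0.035, 0], [0, 0, -0.02, 0], [0.02, -0.03, 0, 0], [0.02, -0.05, 0, 0], [0.02, -0.05, 0, 0], [0.02, -0.05, 0, 0], [0.01, -0.05, 0, 0], [0, -0.03, 0, 0], [0, 0, 0, 0]]]}}

```text
time_s: 16.88
tcp_pos: [0.4835, -0.0228, 0.3254]
ee_rot: [[-0.99, 0.14, 0.002], [0.14, 0.99, 0.0], [-0.002, 0.001, -1.0]]
wrist_force: [-0.2, 0.8, 0.3]
gripper_width: 0.6
gripper_force: 0.0
```

Run:
```python
from h import *
t,s=avg("top",3),avg("side",3); np.savez("pics/c.npz",t=t,s=s)
cv2.imwrite("pics/c0.png",np.hstack([crop(t,150,155,80,96,400,480),crop(s,145,155,80,96,400,480)]))
```

```text
(no output)
```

View pics/c0.png

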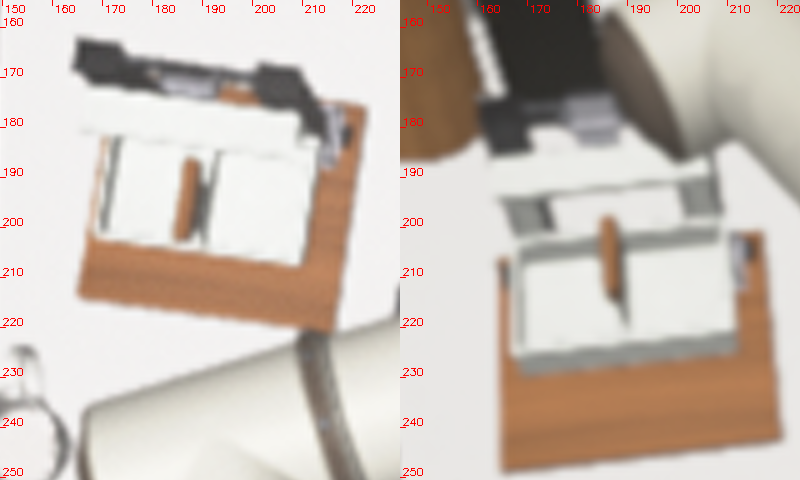

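The caddy hangs in both uprights: rail just below the catch at side (185,180), grip at (186,208). Now I'll move the closed fingers above the rail.

Emit:
{"api": "jog_arm", "payload": {"rows": [[[-0.01, 0.02, 0, 0], [-0.02, 0.04, 0, 0], [-0.02, 0.045, 0, 0], [-0.02, 0.045, 0, 0], [-0.02, 0.04, 0, 0], [-0.02, 0.035, 0, 0], [-0.014, 0.026, 0, 0], [-0.01, 0.0106, 0, 0], [0, 0, 0.01, 0], [0, 0, 0.01, 0], [0, 0, 0, 0]]], "claw": 0}}

```text
time_s: 18.55
tcp_pos: [0.6517, 0.2196, 0.3025]
ee_rot: [[-0.991, 0.136, -0.003], [0.136, 0.991, -0.001], [0.003, -0.002, -1.0]]
wrist_force: [-0.1, -0.5, 0.1]
gripper_width: 0.006
gripper_force: 0.0
```

Emit:
{"api": "jog_arm", "payload": {"rows": [[[0, -0.0015, 0.01, 0], [0, 0, 0.01, 0], [0, 0, 0.006, 0], [0, 0, 0.003, 0], [0, 0, 0, 0]]]}}

```text
time_s: 19.18
tcp_pos: [0.6524, 0.218, 0.2751]
ee_rot: [[-0.991, 0.137, -0.0], [0.137, 0.991, -0.0], [0.0, -0.0, -1.0]]
wrist_force: [-0.6, -0.1, -0.3]
gripper_width: 0.004
gripper_force: 0.0
```

Emit:
{"api": "jog_arm", "payload": {"rows": [[[0, 0, 0.002, 0], [0, 0, 0.002, 0], [0, 0, 0, 0]]]}}

```text
time_s: 19.55
tcp_pos: [0.6523, 0.2181, 0.2711]
ee_rot: [[-0.991, 0.137, -0.0], [0.137, 0.991, -0.0], [0.0, -0.0, -1.0]]
wrist_force: [0.6, 0.7, -0.7]
gripper_width: 0.005
gripper_force: 0.0
```

Emit:
{"api": "jog_arm", "payload": {"rows": [[[0, 0, 0.0015, 0], [0, 0, 0.0015, 0], [0, 0, 0, 0]]]}}

```text
time_s: 19.92
tcp_pos: [0.6522, 0.2181, 0.268]
ee_rot: [[-0.991, 0.137, -0.0], [0.137, 0.991, -0.0], [0.0, -0.0, -1.0]]
wrist_force: [0.6, -0.4, -0.2]
gripper_width: 0.008
gripper_force: 0.0
```

Tip at 0.198, no contact yet.

Emit:
{"api": "jog_arm", "payload": {"rows": [[[0, 0, 0.0015, 0], [0, 0, 0.0015, 0], [0, 0, 0, 0]]]}}

```text
time_s: 20.3
tcp_pos: [0.6523, 0.218, 0.265]
ee_rot: [[-0.991, 0.137, -0.0], [0.137, 0.991, -0.0], [0.0, -0.0, -1.0]]
wrist_force: [0.3, 0.0, -0.0]
gripper_width: 0.004
gripper_force: 0.0
```

Emit:
{"api": "jog_arm", "payload": {"rows": [[[0, 0, 0.001, 0], [0, 0, 0.001, 0], [0, 0, 0, 0]]]}}

```text
time_s: 20.68
tcp_pos: [0.6524, 0.2181, 0.2634]
ee_rot: [[-0.991, 0.137, 0.0], [0.137, 0.991, 0.0], [-0.0, 0.0, -1.0]]
wrist_force: [-0.0, 0.2, 1.6]
gripper_width: 0.009
gripper_force: 0.4
```

Emit:
{"api": "jog_arm", "payload": {"rows": [[[0, 0, 0.001, 0], [0, 0, 0.001, 0], [0, 0, 0, 0]]]}}

```text
time_s: 21.05
tcp_pos: [0.6524, 0.2181, 0.2624]
ee_rot: [[-0.991, 0.136, 0.001], [0.136, 0.991, 0.0], [-0.001, 0.001, -1.0]]
wrist_force: [-2.9, 0.9, 5.4]
gripper_width: 0.005
gripper_force: 2.7
```

Emit:
{"api": "jog_arm", "payload": {"rows": [[[0, 0, 0.001, 0], [0, 0, 0.001, 0], [0, 0, 0, 0]]]}}

```text
time_s: 21.42
tcp_pos: [0.6525, 0.2182, 0.2603]
ee_rot: [[-0.991, 0.136, 0.001], [0.136, 0.991, 0.0], [-0.001, 0.001, -1.0]]
wrist_force: [-0.9, -0.0, 3.9]
gripper_width: 0.004
gripper_force: 2.5
```

Emit:
{"api": "jog_arm", "payload": {"rows": [[[0, 0, 0.001, 0], [0, 0, 0.001, 0], [0, 0, 0, 0]]]}}

```text
time_s: 21.8
tcp_pos: [0.6525, 0.2182, 0.2583]
ee_rot: [[-0.991, 0.136, 0.002], [0.136, 0.991, 0.001], [-0.002, 0.001, -1.0]]
wrist_force: [-1.5, 0.8, 5.3]
gripper_width: 0.008
gripper_force: 2.6
```

Emit:
{"api": "jog_arm", "payload": {"rows": [[[0, 0, 0.001, 0], [0, 0, 0.001, 0], [0, 0, 0, 0]]]}}

```text
time_s: 22.18
tcp_pos: [0.6526, 0.2183, 0.2564]
ee_rot: [[-0.991, 0.136, 0.002], [0.136, 0.991, 0.001], [-0.002, 0.001, -1.0]]
wrist_force: [-0.9, -0.8, 4.5]
gripper_width: 0.004
gripper_force: 2.6
```

Emit:
{"api": "jog_arm", "payload": {"rows": [[[0, 0, 0.001, 0], [0, 0, 0.001, 0], [0, 0, 0, 0]]]}}

```text
time_s: 22.55
tcp_pos: [0.6527, 0.2182, 0.2537]
ee_rot: [[-0.991, 0.137, 0.001], [0.137, 0.991, 0.001], [-0.001, 0.001, -1.0]]
wrist_force: [-0.2, 0.2, 4.9]
gripper_width: 0.009
gripper_force: 2.6
```

Emit:
{"api": "jog_arm", "payload": {"rows": [[[0, 0, 0.001, 0], [0, 0, 0.001, 0], [0, 0, 0, 0]]]}}

```text
time_s: 22.92
tcp_pos: [0.6526, 0.2181, 0.251]
ee_rot: [[-0.991, 0.137, 0.001], [0.137, 0.991, 0.0], [-0.001, 0.0, -1.0]]
wrist_force: [0.8, 1.1, 2.9]
gripper_width: 0.005
gripper_force: 1.4
```

Emit:
{"api": "jog_arm", "payload": {"rows": [[[0, 0, 0.001, 0], [0, 0, 0.001, 0], [0, 0, 0, 0]]]}}

```text
time_s: 23.3
tcp_pos: [0.6526, 0.2181, 0.2495]
ee_rot: [[-0.991, 0.137, 0.001], [0.137, 0.991, 0.0], [-0.001, 0.0, -1.0]]
wrist_force: [0.8, 0.1, 4.4]
gripper_width: 0.006
gripper_force: 2.2
```

Emit:
{"api": "jog_arm", "payload": {"rows": [[[0, 0, 0.001, 0], [0, 0, 0, 0]]]}}

```text
time_s: 23.55
tcp_pos: [0.6517, 0.218, 0.2471]
ee_rot: [[-0.991, 0.137, -0.003], [0.137, 0.991, -0.001], [0.002, -0.001, -1.0]]
wrist_force: [-0.8, 0.3, 1.5]
gripper_width: 0.006
gripper_force: 0.7
```

Emit:
{"api": "jog_arm", "payload": {"rows": [[[0, 0, 0.001, 0], [0, 0, 0, 0]]]}}

```text
time_s: 23.8
tcp_pos: [0.6518, 0.218, 0.2471]
ee_rot: [[-0.991, 0.137, -0.002], [0.137, 0.991, -0.001], [0.001, -0.001, -1.0]]
wrist_force: [-2.7, -0.3, 2.8]
gripper_width: 0.007
gripper_force: 1.7
```

Emit:
{"api": "jog_arm", "payload": {"rows": [[[0, 0, 0.001, 0], [0, 0, 0, 0]]]}}

```text
time_s: 24.05
tcp_pos: [0.6519, 0.2179, 0.247]
ee_rot: [[-0.991, 0.137, -0.001], [0.137, 0.991, -0.0], [0.001, -0.001, -1.0]]
wrist_force: [-3.6, -1.2, 6.2]
gripper_width: 0.008
gripper_force: 3.1
```

Emit:
{"api": "jog_arm", "payload": {"rows": [[[0, 0, 0.001, 0], [0, 0, 0, 0]]]}}

```text
time_s: 24.3
tcp_pos: [0.6519, 0.2179, 0.247]
ee_rot: [[-0.991, 0.136, 0.0], [0.136, 0.991, -0.0], [-0.0, -0.0, -1.0]]
wrist_force: [-5.0, -0.4, 7.6]
gripper_width: 0.008
gripper_force: 4.4
```

Emit:
{"api": "jog_arm", "payload": {"rows": [[[0, 0, 0.001, 0], [0, 0, 0, 0]]]}}

```text
time_s: 24.55
tcp_pos: [0.652, 0.2179, 0.2469]
ee_rot: [[-0.991, 0.136, 0.001], [0.136, 0.991, -0.0], [-0.001, -0.0, -1.0]]
wrist_force: [-6.1, -0.2, 10.8]
gripper_width: 0.006
gripper_force: 5.7
```

Solid stop at 0.177 after the snap. I'll retreat and check.

Emit:
{"api": "jog_arm", "payload": {"rows": [[[0, 0, -0.004, 0], [0, 0, -0.01, 0], [0, 0, -0.025, 0], [0, 0, -0.035, 0], [0.02, -0.03, -0.01, 0], [0.03, -0.05, 0, 0], [0.03, -0.05, 0, 0], [0.03, -0.05, 0, 0], [0.03, -0.05, 0, 0], [0.03, -0.03, 0, 0], [0, 0, 0, 0]]]}}

```text
time_s: 25.92
tcp_pos: [0.4465, -0.0178, 0.3288]
ee_rot: [[-0.99, 0.139, 0.001], [0.139, 0.99, 0.001], [-0.001, 0.001, -1.0]]
wrist_force: [1.1, 0.5, 1.2]
gripper_width: 0.004
gripper_force: 0.0
```

Run:
```python
from h import *
t,s=avg("top",3),avg("side",3); c=np.load("pics/c.npz")
cv2.imwrite("pics/d0.png",np.hstack([crop(t,150,155,80,96,400,480),crop(s,145,155,80,96,400,480)]))
```

```text
(no output)
```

View pics/d0.png

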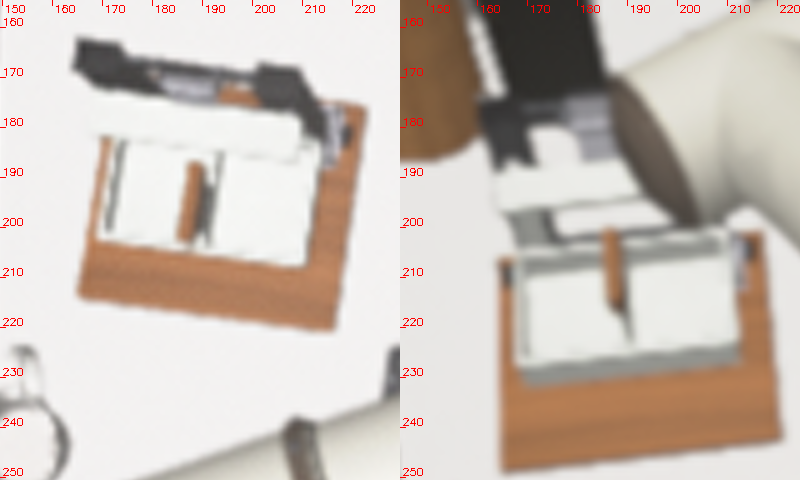

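The caddy sits lower: its rail is at side (180,190), directly under the full catch nose at (183,182). It dropped 17 mm from where it met the slope, so it is home.

```bash
python3 -c "
from station import *
print(finish_job())"
```

```text
the job is handed in; nothing more can be done
None
```

The caddy is hooked into the top two rows of slots, pressed down 17 mm to a solid stop with the catch over its rail, and handed in at about 26 s; the highest push I read was about 12 N, and the verdict was not reported.

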